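# Spread the heaped specimen mounts over the drying tray

## Task

Three black specimen mounts were tipped in a heap in the shallow metal drying tray, one lying on top of the other two. Spread them out into one even layer along the length of the tray: one mount at about the middle of each third of the tray's length, each flat on the tray floor with its label side still up, with a clear gap of a finger or more between neighbours. Let go of them and leave them at rest.

Things in the scene. Friction and masses are not known exactly. Their poses are not given: they have to be found in the camera images.
- tray: shallow open metal tray, fixed to the worktop, outside 128 mm (its x) by 248 mm (its y, the length) by 16 mm high; walls and floor 4 mm thick, so inside 120 x 240 mm with the floor 4 mm above the worktop. Small wire loops stick out 15 mm at both ends. Origin: centre of the underside; z up. The thirds of its length are centred at y = -80, 0 and +80 mm in its frame
- mount_a: black resin specimen mount, a plain upright cylinder 30 mm in diameter and 18 mm high, 35 g, with a small pale label on its upper face; one of the two at the bottom of the heap, standing on the tray floor, about 1 mm from mount_b. Origin: centre of the underside; z along the cylinder, up out of the labelled face
- mount_b: a mount exactly like mount_a (30 mm diameter, 18 mm high), the other one at the bottom of the heap, beside mount_a roughly along the tray's length. Origin: centre of the underside; z up out of the labelled face
- mount_c: a mount exactly like mount_a (30 mm diameter, 18 mm high), lying flat on top of mount_a and mount_b, bridging them. Origin: centre of the underside; z up out of the labelled face
Mind the look-alikes: they are no part of the job. What is shaped like the mount_c but pink is not meant.

How it is judged (in metres and radians):
At the end, for the whole second after the job is handed in: Of the three mounts one lies within 25 mm (along the tray's length) of the middle of each third of the tray; all three lie inside the tray, flat on its floor (underside within 4 mm of it, tilt under 0.15 rad, label side up), their centres are at least 45 mm apart, and they are at rest ((y of mount_a in the frame of tray between -0.105 and -0.055 m or y of mount_b in the frame of tray between -0.105 and -0.055 m or y of mount_c in the frame of tray between -0.105 and -0.055 m) and (y of mount_a in the frame of tray between -0.025 and 0.025 m or y of mount_b in the frame of tray between -0.025 and 0.025 m or y of mount_c in the frame of tray between -0.025 and 0.025 m) and (y of mount_a in the frame of tray between 0.055 and 0.105 m or y of mount_b in the frame of tray between 0.055 and 0.105 m or y of mount_c in the frame of tray between 0.055 and 0.105 m) and x of mount_a in the frame of tray between -0.06 and 0.06 m and z of mount_a in the frame of tray between 0 and 0.008 m and angle between each of mount_a, mount_b, mount_c's own z axis and vertical below 0.15 rad and linear speed of each of mount_a, mount_b, mount_c below 0.01 m/s and x of mount_b in the frame of tray between -0.06 and 0.06 m and z of mount_b in the frame of tray between 0 and 0.008 m and x of mount_c in the frame of tray between -0.06 and 0.06 m and z of mount_c in the frame of tray between 0 and 0.008 m and horizontal distance between mount_a and mount_b above 0.045 m and horizontal distance between each of mount_a, mount_b and mount_c above 0.045 m); the robot touches nothing.
It also fails if it takes over 54 s, if anything falls off the work surface, if the arm or the gripper's body presses on something with over 40 N, if the wrist force passes 120 N, or if a joint passes its speed limit or range.

## Robot

A 6-joint arm with a two-finger parallel gripper is mounted at the origin on the work surface; the furniture and walls round the work are solid. World frame = base frame: x ahead of the robot, y to its left, z up, the work surface at z = 0. Lengths are in mm, angles in rad, forces in N, time in s.
With the tool pointing down it reaches from about 350 to 725 mm from the base axis. Payload 4.3 kg.
Tool frame: the origin (TCP) lies midway between the tips of the shut fingers; the grasp point (between the pads) lies r.grip_point_offset behind it (r.grip_point_offset is the distance from the TCP to the grasp point, in mm); z points along the fingers, y is the line along which they close (so a half turn about z gives the same grasp; the last joint's range is limited). The gripper opens to 85 mm and grips with 20 to 120 N. Pads are 22 mm wide; open, the fingers measure 114 mm over their backs; the gripper's body (76 mm by 85 mm) begins 54 mm behind the grasp point. The pads swing forward as they close: fully open they stand 13 mm farther back than shut.
Start: joints at [-1.408, 0.377, 0.081, 1.274, 0, 1.46], TCP at [154.931, -553.772, 231.329] pointing down, gripper open.
Joint ranges: [-2.72, 2.72], [-0.84, 1.66], [-1.02, 1.22], [-1.77, 2.12], [-1.37, 1.28], [-3.14, 3.14]. Speed limits (rad/s): [2.57, 2.57, 3.14, 3.14, 3.14, 3.14].

## Interface

Orientations are given as a 3x3 rotation matrix whose columns are the frame's x, y, z axes.
In Python, from plant import r gives the robot as it stands.
- The arm moves only by the tool arm_command, never from a script. Its argument "moves" is a list of rows, each an object with "linear": the shift along the tool's x, y, z in cm, a list of three; "rotation": the turn, a rotation vector about the tool's x, y, z in rad, a list of three. A call has 1 to 8 rows; each row shifts and turns the commanded pose from where the row before left it, along the tool's axes as they then stand; what a row does not reach is not made up. A row lasts 1/10 s, in which the tool goes at most 50 mm and 8.59 degrees, less where a joint would pass 70% of its speed; a pose out of reach is approached as far as the arm can. A call with a gripper value outside its range is refused whole. "grip" is the opening, from 0 (shut) to 1 (fully open), set as the call begins (left out, the last holds). The fingers move at their own pace and stop on an object; the grip force is fixed at half the most. Time passes only in rows, so rows that do not move let the fingers close. It gives the time, the measured TCP pose, the force, the opening and the grip force at its end, in the units of the state.
- r.get_obs(): the state, without advancing time (a new reading comes with each control period).
- r.grab_frame(name): name is "scene" or "side" or "wrist"; returns the picture (400x640x3 uint8, red, green, blue); there is no depth.
- r.camera_params(name): a dict with "fov_y" (degrees; the focal length in pixels is half the picture's height over the tangent of half this angle, whatever the lens; pixels are square), "cx", "cy" (the principal point, pixels), "cam_to_world" (4x4, takes a point from camera to world coordinates); the wrist camera has in their place "tool_from_camera" (4x4, takes a point from camera to tool coordinates, whose origin is the TCP and whose axes are the flange's). Camera axes: x right, y down, z forward; pixel columns grow to the right and rows downward; lengths in mm; the calibration is good to about 2 mm. The wrist camera is an equidistant fisheye: a pixel r from the principal point sees the ray r / f radians off the axis. A picture is of the moment at which its call begins: read the wrist's pose just before it. camera_params takes no time and is no camera call.
- r.sign_off(): hands the job in; it is judged then, once.
Trained networks look in the newest picture that a camera, given by its name, has taken for a name from the list of things; names that differ only in an ending like _2 or _b are one class to them, and where a whole thing is asked for, a point or a joint stands for the part that bears it (a point fixed in the world has none). Each returns a list of dicts, best first, with "score" (0 to 1); they miss things now and then, are a little off and sometimes report something else, mostly with a low value. They report only what shows in the picture. A call takes as long as a camera call. They do not tell look-alikes from the thing itself.
- r.silhouettes(target, camera): "region" (400x640 bool, what is visible of it) and "position" ([row, column] in pixels, amid what is visible of it).
- r.tip_of(target, camera): "position" ([row, column] in pixels: a listed point, or the origin of a listed thing).
The state is a dict: "time": time; "joint_positions": joint angles; "qd": joint speeds; "joint_torque": joint torques, N m; "tcp_pos": TCP position; "tcp_rot": TCP orientation; "wrist_force": force on the tool from outside, world axes, zero at the start; "torque": the same for the moment, N m; "opening": finger opening in mm; "gripper_force": force on a finger pad.
Only numpy, scipy, OpenCV 4.12 (cv2) and the standard library are available. Lean on these libraries where they do the work, as an engineer would, in place of code of your own. Each camera call takes 0.05 s, during which the arm holds its last target. There are 200 camera calls.

## Working session

There is one attempt and no reset: what is moved stays moved. The work goes in short steps, Python scripts to look and compute and a tool call to move; the robot and the scene stay as the last step left them, time stands still between calls to the robot, and variables do not carry over. Pictures are saved under pics/ and viewed, at most 10 in all, crops included, and the job is handed in when it is done.

Besides the shell and the picture viewer there is one more tool, called after "Emit:" in YAML: its name, and indented under it one key for each argument. arm_command: Moves the arm, as the interface text tells. Its arguments: {"type":"object","properties":{"moves":{"type":"array"},"grip":{"type":"number"}},"required":["moves"]}

```bash
ls; mkdir -p pics; cat > h.py <<'E'
import numpy as np, cv2
from plant import r
def ray(name, rc, obs=None):
    p=r.camera_params(name); f=200/np.tan(np.radians(p['fov_y'])/2)
    u=(rc[1]-p['cx']); v=(rc[0]-p['cy'])
    if name=='wrist':
        rr=np.hypot(u,v); th=rr/f; s=np.sin(th)/rr if rr>0 else 0
        d=np.array([u*s,v*s,np.cos(th)])
        T=np.eye(4);T[:3,:3]=obs['tcp_rot'];T[:3,3]=obs['tcp_pos']
        M=T@np.array(p['tool_from_camera'])
    else:
        d=np.array([u/f,v/f,1]); M=np.array(p['cam_to_world'])
    d=M[:3,:3]@d; return M[:3,3],d/np.linalg.norm(d)
def at_z(name,rc,z,obs=None):
    o,d=ray(name,rc,obs); return o+d*(z-o[2])/d[2]
def tri(rays):
    A=sum(np.eye(3)-np.outer(d,d) for o,d in rays); b=sum((np.eye(3)-np.outer(d,d))@o for o,d in rays)
    x=np.linalg.solve(A,b); return x,[np.linalg.norm(np.cross(x-o,d)) for o,d in rays]
E
cat > a.py <<'E'
from h import *
np.set_printoptions(precision=1,suppress=True)
ob=r.get_obs(); print(ob['time'],ob['tcp_pos'],ob['tcp_rot'],ob['opening'],r.grip_point_offset)
ims=[]
for c in ['scene','side','wrist']:
    ob=r.get_obs(); im=r.grab_frame(c); ims.append(im); cv2.imwrite(f'pics/{c}0.png',im[:,:,::-1])
    p=r.camera_params(c); print(c,p['fov_y'],p['cx'],p['cy'],np.array(p.get('cam_to_world',p.get('tool_from_camera'))))
    for t in ['tray','mount_a']:
        for q in r.silhouettes(t,c)[:6]:
            ys,xs=np.nonzero(q['region']); print(c,t,round(q['score'],2),np.array(q['position']),xs.min(),xs.max(),ys.min(),ys.max(),at_z(c,q['position'],22,ob))
cv2.imwrite('pics/all0.png',cv2.resize(np.vstack([np.hstack(ims[:2]),np.hstack([ims[2],ims[2]*0])]),(800,500),interpolation=cv2.INTER_AREA)[:,:,::-1])
E
python3 a.py
```

```text
pics
0.0 [ 154.8 -553.1  230.4] [[ 1.   0.3 -0. ]
 [ 0.3 -1.   0. ]
 [ 0.  -0.  -1. ]] 85.35406625797323 18.700000000000003
scene 49.134695499514216 321.0156291473227 196.0239162531237 [[ -1.    0.1  -0.1 466.3]
 [  0.1   0.9  -0.5 405. ]
 [ -0.   -0.5  -0.9 783.7]
 [  0.    0.    0.    1. ]]
scene tray 0.93 [181.2 301. ] 261 327 122 231 [444.5 -79.9  22. ]
scene mount_a 0.66 [169.2 290.4] 284 297 161 177 [ 463.4 -112.4   22. ]
scene mount_a 0.56 [254.5 357.7] 351 366 247 264 [356.7  95.6  22. ]
scene mount_a 0.53 [259.7 301.1] 296 311 251 268 [462.9  92.1  22. ]
scene mount_a 0.45 [183.1 288.9] 283 297 176 188 [469.7 -78.5  22. ]
side 51.41822868771027 323.58869350752275 203.1230047568628 [[ -0.5   0.7  -0.5 810.6]
 [  0.8   0.4  -0.3 224.1]
 [ -0.   -0.5  -0.8 776.8]
 [  0.    0.    0.    1. ]]
side tray 0.6 [210.9 286.2] 223 345 163 263 [459.5 -94.3  22. ]
side mount_a 0.77 [254.4 363.3] 352 366 247 262 [461.9  95.3  22. ]
side mount_a 0.57 [220.8 287.9] 278 293 209 225 [477.7 -77.2  22. ]
side mount_a 0.5 [208.7 271.3] 270 272 204 212 [ 471.8 -124.6   22. ]
side mount_a 0.49 [207.  276.6] 272 286 200 215 [ 462.3 -117.5   22. ]
side mount_a 0.46 [217.7 384. ] 379 392 211 225 [364.1  90.8  22. ]
wrist 65.70646984690485 319.5180113618098 199.19630254336667 [[  -0.    -1.    -0.3   77.5]
 [   1.    -0.     0.     0.1]
 [  -0.    -0.3    1.  -143.6]
 [   0.     0.     0.     1. ]]
```

```bash
python3 - <<'E'
import cv2,numpy as np
a=cv2.imread('pics/scene0.png')[110:290,240:400]; b=cv2.imread('pics/side0.png')[140:320,220:420]
f=lambda x,w:cv2.resize(x,(w,540),interpolation=cv2.INTER_CUBIC)
o=np.hstack([f(a,360),f(b,440)]); cv2.imwrite('pics/crop0.png',o)
E
```

```text
(no output)
```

View pics/all0.png

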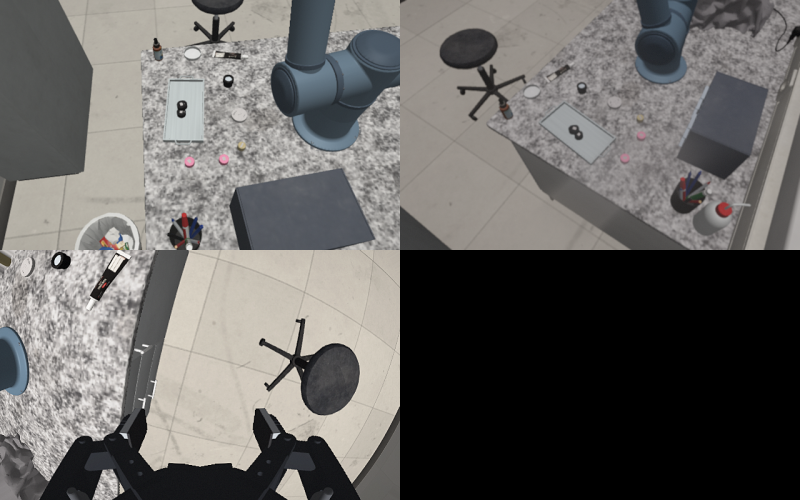

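View pics/crop0.png

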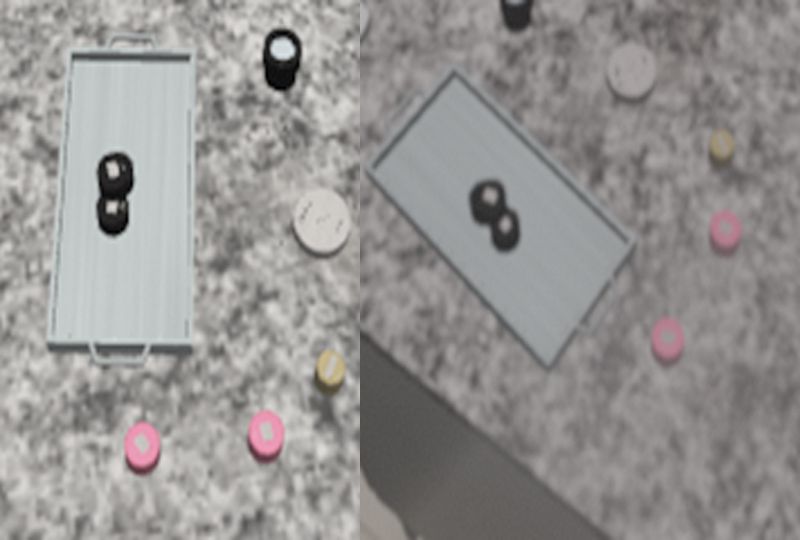

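The black heap in the tray is at scene (169,290) for the top mount and (183,289) for a lower one. The pink ones at (255,358) and (260,301), and the white and yellow discs, are look-alikes outside the tray. Next I'll measure the tray corners and the heap from both views.

```bash
python3 - <<'E'
from h import *
np.set_printoptions(precision=2,suppress=True)
S=[(127.7,272),(127.7,326.7),(225.3,261.3),(225.3,324.9)]   # farleft farright nearleft nearright
D=[(197.3,224.5),(163.3,263.2),(262,305.5),(220,345)]
P=[]
for s,d in zip(S,D):
    x,e=tri([ray('scene',s),ray('side',d)]); print('corner',x,e); P.append(x)
P=np.array(P); c=P.mean(0); v=P[2:].mean(0)-P[:2].mean(0); w=P[[0,2]].mean(0)-P[[1,3]].mean(0)
print('c',c,np.linalg.norm(v),np.linalg.norm(w),np.degrees(np.arctan2(-v[0],v[1])),np.degrees(np.arctan2(w[1],w[0])))
# labels, crop -> px
lab=lambda x,y:(110+y/3,240+x/2.25); lab2=lambda x,y:(140+y/3,220+(x-360)/2.2)
print('top label',tri([ray('scene',lab(114,169)),ray('side',lab2(491,196))]))
print('low label',tri([ray('scene',lab(113,200)),ray('side',lab2(506,226))]))
ob=r.get_obs(); print(ob['tcp_rot'],ob['joint_positions'])
E
```

```text
corner [ 494.49 -240.11    5.71] [np.float64(1.5214510735595013), np.float64(1.5214510735593667)]
corner [ 371.34 -224.06    5.71] [np.float64(1.374130926588287), np.float64(1.374130926588405)]
corner [532.72   3.3    8.87] [np.float64(0.8696589896291979), np.float64(0.8696589896292811)]
corner [408.41  22.11  13.39] [np.float64(0.7208365064138333), np.float64(0.7208365064137972)]
c [ 451.74 -109.69    8.42] 247.7223436006418 124.97375761284368 -8.745117159440085 -8.018839628060313
top label (array([ 462.43, -108.15,   37.56]), [np.float64(0.5875719004985254), np.float64(0.587571900498385)])
low label (array([466.71, -90.36,  22.42]), [np.float64(2.9440073643747926), np.float64(2.944007364374878)])
[[ 0.96  0.27 -0.  ]
 [ 0.27 -0.96  0.  ]
 [ 0.   -0.   -1.  ]] [-1.41  0.38  0.08  1.27  0.    1.46]
```

```bash
cat >> h.py <<'E'
def rows(p1,psi1,n,p0=None,psi0=None):
    ob=r.get_obs(); R=np.array(ob['tcp_rot'])
    p0=np.array(ob['tcp_pos'] if p0 is None else p0); psi0=np.arctan2(R[1,0],R[0,0]) if psi0 is None else psi0
    d=(np.array(p1)-p0)/n/10; dpsi=(psi1-psi0)/n
    print('step mm',np.linalg.norm(d)*10,'tilt',R[2])
    for i in range(n):
        s=psi0+i*dpsi; print([round(float(v),2) for v in (d[0]*np.cos(s)+d[1]*np.sin(s),d[0]*np.sin(s)-d[1]*np.cos(s),-d[2])],round(-dpsi,3))
PSI=np.radians(81.6)
E
python3 - <<'E'
from h import *
p0=np.array(r.get_obs()['tcp_pos']); p1=np.array([463,-110,160]); m=p0+(p1-p0)*8/12
rows(m,PSI,8)
rows(p1,PSI,1,m,PSI)
E
```

```text
step mm 45.4037910817203 tilt [ 2.75377146e-05 -1.32868340e-04 -9.99999991e-01]
[3.47, -2.87, 0.59] -0.144
[3.84, -2.34, 0.59] -0.144
[4.14, -1.77, 0.59] -0.144
[4.35, -1.15, 0.59] -0.144
[4.47, -0.52, 0.59] -0.144
[4.5, 0.13, 0.59] -0.144
[4.43, 0.77, 0.59] -0.144
[4.28, 1.4, 0.59] -0.144
step mm 181.61516432688126 tilt [ 2.75377146e-05 -1.32868340e-04 -9.99999991e-01]
[16.13, 8.0, 2.37] -0.0
```

Emit:
arm_command:
  moves:
    - {"linear": [3.5,-2.9,0.6],"rotation": [0,0,-0.144]}
    - {"linear": [3.8,-2.3,0.6],"rotation": [0,0,-0.144]}
    - {"linear": [4.1,-1.8,0.6],"rotation": [0,0,-0.144]}
    - {"linear": [4.4,-1.2,0.6],"rotation": [0,0,-0.144]}
    - {"linear": [4.5,-0.5,0.6],"rotation": [0,0,-0.144]}
    - {"linear": [4.5,0.1,0.6],"rotation": [0,0,-0.144]}
    - {"linear": [4.4,0.8,0.6],"rotation": [0,0,-0.144]}
    - {"linear": [4.3,1.4,0.6],"rotation": [0,0,-0.144]}
  grip: 1

```text
time: 1.25
tcp_pos: [360.9, -255.9, 183.4]
tcp_rot: [[0.14, 0.99, 0.001], [0.99, -0.14, -0.001], [-0.001, 0.001, -1.0]]
wrist_force: [1.3, -0.1, -0.6]
opening: 85.3
gripper_force: 0.0
```

```bash
python3 - <<'E'
from h import *
o=r.get_obs();print(o['time'],o['tcp_pos'],o['joint_positions'])
rows([463,-110,160],PSI,5)
E
```

```text
1.25 [ 360.88794848 -255.89411692  183.40383065] [-7.60355673e-01  1.33140845e-01 -3.69268063e-01  1.06725166e+00
 -6.71788432e-06  9.50912813e-01]
step mm 35.92197305627381 tilt [-6.65278534e-04  9.20547196e-04 -9.99999355e-01]
[3.18, 1.61, 0.47] 0.001
[3.18, 1.61, 0.47] 0.001
[3.18, 1.61, 0.47] 0.001
[3.18, 1.6, 0.47] 0.001
[3.18, 1.6, 0.47] 0.001
```

Emit:
arm_command:
  moves:
    - {"linear": [3.2,1.6,0.5],"rotation": [0,0,0]}
    - {"linear": [3.2,1.6,0.5],"rotation": [0,0,0]}
    - {"linear": [3.2,1.6,0.4],"rotation": [0,0,0]}
    - {"linear": [3.2,1.6,0.5],"rotation": [0,0,0]}
    - {"linear": [3.2,1.6,0.5],"rotation": [0,0,0]}
    - {"linear": [0,0,0],"rotation": [0,0,0]}
    - {"linear": [0,0,0],"rotation": [0,0,0]}
  grip: 0.6

```text
time: 1.95
tcp_pos: [462.5, -110.2, 159.2]
tcp_rot: [[0.144, 0.99, -0.0], [0.99, -0.144, -0.0], [-0.001, -0.0, -1.0]]
wrist_force: [-0.9, 0.1, 0.1]
opening: 51.0
gripper_force: 0.0
```

```bash
python3 - <<'E'
from h import *
np.set_printoptions(precision=1,suppress=True)
ob=r.get_obs(); print(ob['time'],ob['tcp_pos'],ob['opening'])
im=r.grab_frame('wrist'); cv2.imwrite('pics/w1.png',im[:,:,::-1])
for q in r.silhouettes('mount_a','wrist')[:6]:
    ys,xs=np.nonzero(q['region']); print(round(q['score'],2),np.array(q['position']),xs.min(),xs.max(),ys.min(),ys.max(),at_z('wrist',q['position'],22,ob),at_z('wrist',q['position'],40,ob))
E
```

```text
1.95 [ 462.5 -110.2  159.2] 51.02460989536809
0.9 [162.  321.6] 307 338 148 175 [467.9 -86.8  22. ] [468.3 -83.4  40. ]
0.89 [  7.1 184.2] 168 201 0 23 [360.8  86.8  22. ] [368.1  79.1  40. ]
0.62 [205.1 316.5] 304 334 196 212 [ 457.1 -127.5   22. ] [ 458.2 -121.5   40. ]
0.62 [185.  321.2] 306 338 169 205 [ 464.4 -108.5   22. ] [ 465.  -103.7   40. ]
0.52 [  0.3 288.9] 278 298 0 3 [460.6  67.4  22. ] [461.5  60.9  40. ]
```

View pics/w1.png

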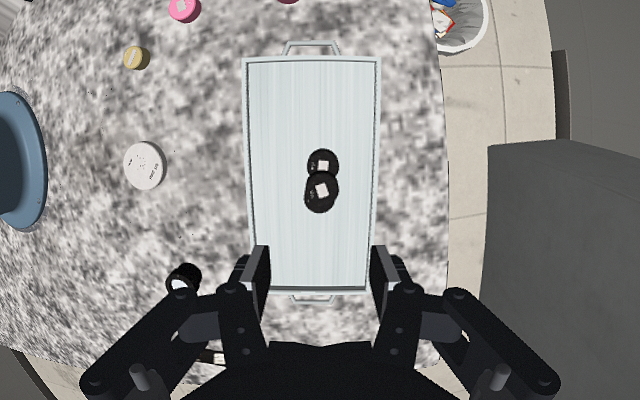

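The wrist view shows c's label at about (189,322) and b's label at about (163,322). The hidden mount a shows only at the lower edge, near (207,317). The view of c agrees with the first triangulation: about (464,-107), top at about 38 mm. I'm descending to grip c across the tray.

Emit:
arm_command:
  moves:
    - {"linear": [0.1,0.1,4],"rotation": [0,0,0]}
    - {"linear": [0.1,0,4],"rotation": [0,0,0]}
    - {"linear": [0.1,0,3],"rotation": [0,0,0]}
    - {"linear": [0,0,2],"rotation": [0,0,0]}
    - {"linear": [0,0,0.9],"rotation": [0,0,0]}
    - {"linear": [0,0,0],"rotation": [0,0,0]}

```text
time: 2.65
tcp_pos: [462.7, -108.4, 19.6]
tcp_rot: [[0.147, 0.989, -0.002], [0.989, -0.147, 0.001], [0.0, -0.002, -1.0]]
wrist_force: [-0.5, 0.8, -0.2]
opening: 51.2
gripper_force: 0.0
```

Emit:
arm_command:
  moves:
    - {"linear": [0,0,0],"rotation": [0,0,0]}
    - {"linear": [0,0,0],"rotation": [0,0,0]}
    - {"linear": [0,0,0],"rotation": [0,0,0]}
    - {"linear": [0,0,0],"rotation": [0,0,0]}
    - {"linear": [0,0,0],"rotation": [0,0,0]}
    - {"linear": [0,0,0],"rotation": [0,0,0]}
  grip: 0.2

```text
time: 3.25
tcp_pos: [465.2, -108.7, 21.9]
tcp_rot: [[0.146, 0.989, 0.003], [0.989, -0.146, -0.002], [-0.002, 0.003, -1.0]]
wrist_force: [-1.5, -1.8, 7.1]
opening: 27.3
gripper_force: 59.6
```

```bash
python3 - <<'E'
from h import *
im=r.grab_frame('wrist'); im2=r.grab_frame('side'); print(r.get_obs()['opening'],r.get_obs()['wrist_force'])
a=cv2.resize(im[160:360,200:440],(480,400),interpolation=cv2.INTER_CUBIC)
b=cv2.resize(im2[160:260,240:320],(320,400),interpolation=cv2.INTER_CUBIC)
cv2.imwrite('pics/w2.png',np.hstack([a,b])[:,:,::-1])
E
```

```text
27.856964978487273 [-1.11265376 -1.48175013  7.22540352]
```

View pics/w2.png

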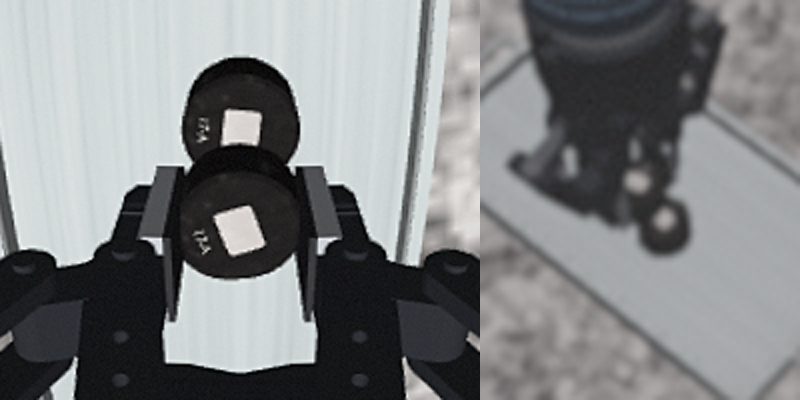

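c is gripped centrally and label side up. I'll lift it and carry it 83 mm along the tray.

Emit:
arm_command:
  moves:
    - {"linear": [0,0,-2],"rotation": [0,0,0]}
    - {"linear": [0,0,-2],"rotation": [0,0,0]}
    - {"linear": [-1.5,0,0],"rotation": [0,0,0]}
    - {"linear": [-2.7,0,0],"rotation": [0,0,0]}
    - {"linear": [-2.5,0,0],"rotation": [0,0,0]}
    - {"linear": [-1.6,0,0],"rotation": [0,0,0]}
    - {"linear": [0,0,0],"rotation": [0,0,0]}

```text
time: 4.05
tcp_pos: [452.5, -192.1, 61.1]
tcp_rot: [[0.148, 0.989, 0.002], [0.989, -0.148, -0.002], [-0.001, 0.002, -1.0]]
wrist_force: [0.5, 0.3, 0.2]
opening: 27.7
gripper_force: 59.2
```

```bash
python3 - <<'E'
from h import *
np.set_printoptions(precision=1,suppress=True)
ob=r.get_obs();print(ob['time'],ob['tcp_pos'],ob['wrist_force'],ob['opening'])
im=r.grab_frame('wrist'); im2=r.grab_frame('side')
cv2.imwrite('pics/w3raw.png',im[:,:,::-1])
for q in r.silhouettes('mount_a','wrist')[:4]:
    print(round(q['score'],2),np.array(q['position']),at_z('wrist',q['position'],22,ob),at_z('wrist',q['position'],34,ob))
a=cv2.resize(im[0:400,120:520],(500,500))
b=cv2.resize(im2[150:270,220:340],(300,300),interpolation=cv2.INTER_CUBIC)
cv2.imwrite('pics/w3.png',np.hstack([a,np.vstack([b,np.zeros((200,300,3),np.uint8)])])[:,:,::-1])
# tray ends in first wrist picture
o1={'tcp_pos':[462.5,-110.2,159.2],'tcp_rot':np.array([[.144,.99,0],[.99,-.144,0],[-.001,0,-1]])}
for rc in [(58,242),(58,382),(290,257),(291,366)]: print(at_z('wrist',rc,16,o1))
E
```

```text
4.05 [ 452.5 -192.1   61.1] [0.5 0.3 0.2] 27.729394068619936
0.93 [113.8 313.6] [ 459.9 -120.9   22. ] [ 460.1 -120.6   34. ]
0.63 [ 62.6 319.8] [468.  -91.5  22. ] [467.7 -93.1  34. ]
0.63 [266.7 320.6] [ 449.1 -220.6   22. ] [ 450.1 -213.7   34. ]
[409.6  21.7  16. ]
[536.9   2.2  16. ]
[ 375.5 -219.9   16. ]
[ 496.5 -238.2   16. ]
```

View pics/w3.png

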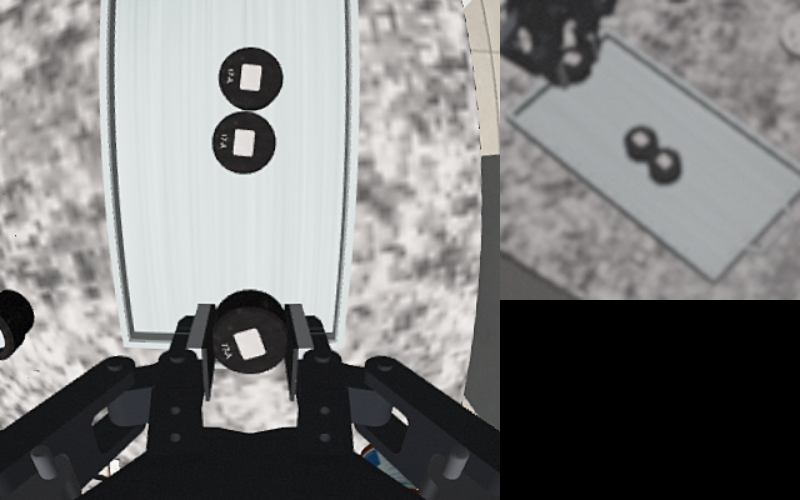

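Clear now: a is at crop (243,142), b at (251,78), and c is held level. a already lies in the middle third (tray y ≈ -11). I'm lowering c.

Emit:
arm_command:
  moves:
    - {"linear": [0,0,2.5],"rotation": [0,0,0]}
    - {"linear": [0,0,2],"rotation": [0,0,0]}
    - {"linear": [0,0,0.7],"rotation": [0,0,0]}
    - {"linear": [0,0,0],"rotation": [0,0,0]}

```text
time: 4.6
tcp_pos: [450.8, -188.6, 7.4]
tcp_rot: [[0.144, 0.99, -0.002], [0.99, -0.144, 0.001], [0.001, -0.003, -1.0]]
wrist_force: [-0.8, -0.2, -0.3]
opening: 27.7
gripper_force: 59.2
```

Emit:
arm_command:
  moves:
    - {"linear": [0,0,0.2],"rotation": [0,0,0]}
    - {"linear": [0,0,0.1],"rotation": [0,0,0]}
    - {"linear": [0,0,0],"rotation": [0,0,0]}

```text
time: 4.9
tcp_pos: [452.4, -190.2, 5.9]
tcp_rot: [[0.145, 0.989, 0.001], [0.989, -0.145, -0.001], [-0.001, 0.001, -1.0]]
wrist_force: [0.3, -0.0, -0.7]
opening: 27.7
gripper_force: 59.2
```

Emit:
arm_command:
  moves:
    - {"linear": [0,0,0.1],"rotation": [0,0,0]}
    - {"linear": [0,0,0.1],"rotation": [0,0,0]}
    - {"linear": [0,0,0],"rotation": [0,0,0]}

```text
time: 5.2
tcp_pos: [452.2, -190.2, 3.9]
tcp_rot: [[0.146, 0.989, 0.001], [0.989, -0.146, -0.001], [-0.0, 0.001, -1.0]]
wrist_force: [-1.1, 1.3, 3.5]
opening: 27.6
gripper_force: 60.5
```

Contact (3.5 N). I'm releasing c and lifting.

Emit:
arm_command:
  moves:
    - {"linear": [0,0,0],"rotation": [0,0,0]}
    - {"linear": [0,0,0],"rotation": [0,0,0]}
    - {"linear": [0,0,0],"rotation": [0,0,0]}
    - {"linear": [0,0,0],"rotation": [0,0,0]}
    - {"linear": [0,0,-2],"rotation": [0,0,0]}
    - {"linear": [0,0,-3],"rotation": [0,0,0]}
    - {"linear": [0,0,-2],"rotation": [0,0,0]}
    - {"linear": [0,0,0],"rotation": [0,0,0]}
  grip: 0.6

```text
time: 6.0
tcp_pos: [454.1, -191.3, 76.0]
tcp_rot: [[0.145, 0.989, 0.005], [0.989, -0.145, -0.003], [-0.002, 0.005, -1.0]]
wrist_force: [0.7, -0.5, 0.3]
opening: 51.1
gripper_force: 0.0
```

```bash
python3 - <<'E'
from h import *
o=r.get_obs();print(o['time'],o['tcp_pos'],o['opening'])
rows([467.5,-91.5,60],PSI,3)
E
```

```text
6.0 [ 454.05290846 -191.25772372   76.02523467] 51.12105984894388
step mm 33.97586702124989 tilt [-0.0022019   0.00527642 -0.99998366]
[3.36, -0.04, 0.53] 0.0
[3.36, -0.04, 0.53] 0.0
[3.36, -0.04, 0.53] 0.0
```

Emit:
arm_command:
  moves:
    - {"linear": [3.4,0,0],"rotation": [0,0,0]}
    - {"linear": [3.4,0,0],"rotation": [0,0,0]}
    - {"linear": [3.3,0,0],"rotation": [0,0,0]}
    - {"linear": [0,0,0],"rotation": [0,0,0]}
    - {"linear": [0,0,0],"rotation": [0,0,0]}

```text
time: 6.5
tcp_pos: [465.9, -89.5, 72.5]
tcp_rot: [[0.144, 0.99, -0.001], [0.99, -0.144, -0.0], [-0.0, -0.001, -1.0]]
wrist_force: [-0.3, -0.3, -0.2]
opening: 50.7
gripper_force: 0.0
```

```bash
python3 - <<'E'
from h import *
np.set_printoptions(precision=1,suppress=True)
ob=r.get_obs();print(ob['time'],ob['tcp_pos'])
im=r.grab_frame('wrist'); r.grab_frame('scene')
for q in r.silhouettes('mount_a','wrist')[:4]:
    print(round(q['score'],2),np.array(q['position']),at_z('wrist',q['position'],22,ob))
for q in r.silhouettes('mount_a','scene')[:5]: print('scene',round(q['score'],2),np.array(q['position']),at_z('scene',q['position'],20))
cv2.imwrite('pics/w4.png',im[:,:,::-1])
E
```

```text
6.5 [465.9 -89.5  72.5]
0.87 [219.5 323.3] [468.7 -88.5  22. ]
0.73 [ 10. 138.] [362.9  81.3  22. ]
0.64 [257.7 317. ] [ 460.2 -116.8   22. ]
scene 0.67 [182.5 291.2] [464.9 -80.6  20. ]
scene 0.6 [257.9 302.1] [460.7  88.   20. ]
scene 0.48 [253.7 360.1] [351.7  93.8  20. ]
scene 0.42 [170.4 289.9] [ 464.7 -110.8   20. ]
```

View pics/w4.png

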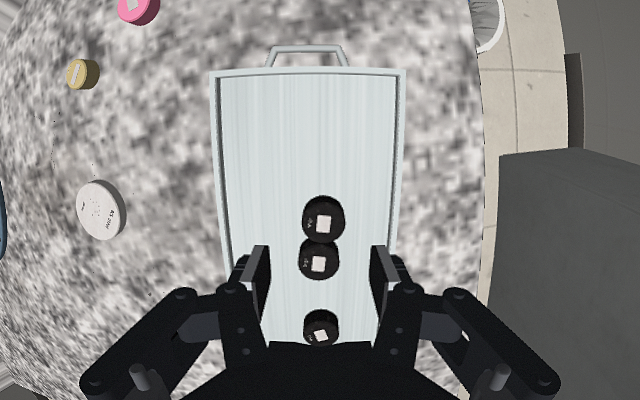

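c at (326,320) is flat with its label up, b is at (219,323) and a at (258,317). I'm descending on b.

Emit:
arm_command:
  moves:
    - {"linear": [0.1,0.2,2.5],"rotation": [0,0,0]}
    - {"linear": [0,0,2.3],"rotation": [0,0,0]}
    - {"linear": [0,0,1.2],"rotation": [0,0,0]}
    - {"linear": [0,0,0.5],"rotation": [0,0,0]}
    - {"linear": [0,0,0],"rotation": [0,0,0]}

```text
time: 7.2
tcp_pos: [468.0, -89.8, 7.7]
tcp_rot: [[0.147, 0.989, -0.001], [0.989, -0.147, 0.0], [0.0, -0.001, -1.0]]
wrist_force: [0.6, 0.1, -0.5]
opening: 51.3
gripper_force: 0.0
```

Emit:
arm_command:
  moves:
    - {"linear": [0,0,0],"rotation": [0,0,0]}
    - {"linear": [0,0,0],"rotation": [0,0,0]}
    - {"linear": [0,0,0],"rotation": [0,0,0]}
    - {"linear": [0,0,0],"rotation": [0,0,0]}
    - {"linear": [0,0,0],"rotation": [0,0,0]}
  grip: 0.2

```text
time: 7.7
tcp_pos: [469.5, -89.9, 9.4]
tcp_rot: [[0.146, 0.989, 0.002], [0.989, -0.146, -0.001], [-0.001, 0.002, -1.0]]
wrist_force: [-1.5, -0.0, 6.7]
opening: 27.5
gripper_force: 59.0
```

Emit:
arm_command:
  moves:
    - {"linear": [0,0,-1],"rotation": [0,0,0]}
    - {"linear": [0,0,-1],"rotation": [0,0,0]}
    - {"linear": [1.5,0,0],"rotation": [0,0,0]}
    - {"linear": [2.4,0,0],"rotation": [0,0,0]}
    - {"linear": [2,0,0],"rotation": [0,0,0]}
    - {"linear": [0,0,1],"rotation": [0,0,0]}
    - {"linear": [0,0,0.8],"rotation": [0,0,0]}
    - {"linear": [0,0,0],"rotation": [0,0,0]}

```text
time: 8.5
tcp_pos: [477.1, -31.5, 9.6]
tcp_rot: [[0.146, 0.989, -0.0], [0.989, -0.146, -0.0], [-0.0, -0.0, -1.0]]
wrist_force: [-0.0, -0.6, -0.9]
opening: 27.4
gripper_force: 59.3
```

Emit:
arm_command:
  moves:
    - {"linear": [0,0,0.1],"rotation": [0,0,0]}
    - {"linear": [0,0,0.1],"rotation": [0,0,0]}
    - {"linear": [0,0,0],"rotation": [0,0,0]}

```text
time: 8.8
tcp_pos: [477.0, -31.7, 9.4]
tcp_rot: [[0.147, 0.989, -0.0], [0.989, -0.147, -0.0], [-0.0, -0.0, -1.0]]
wrist_force: [-5.3, 2.3, 14.3]
opening: 27.6
gripper_force: 60.6
```

Emit:
arm_command:
  moves:
    - {"linear": [0,0,0],"rotation": [0,0,0]}
    - {"linear": [0,0,0],"rotation": [0,0,0]}
    - {"linear": [0,0,0],"rotation": [0,0,0]}
    - {"linear": [0,0,0],"rotation": [0,0,0]}
    - {"linear": [0,0,-3],"rotation": [0,0,0]}
    - {"linear": [0,0,-4],"rotation": [0,0,0]}
    - {"linear": [0,0,-4],"rotation": [0,0,0]}
    - {"linear": [0,0,-4],"rotation": [0,0,0]}
  grip: 0.6

```text
time: 9.6
tcp_pos: [476.7, -30.9, 159.5]
tcp_rot: [[0.146, 0.989, -0.001], [0.989, -0.146, -0.0], [-0.0, -0.001, -1.0]]
wrist_force: [0.4, -0.7, -0.4]
opening: 51.2
gripper_force: 0.0
```

Emit:
arm_command:
  moves:
    - {"linear": [-2,0,0],"rotation": [0,0,0]}
    - {"linear": [-4,0,0],"rotation": [0,0,0]}
    - {"linear": [-2,0,0],"rotation": [0,0,0]}
    - {"linear": [0,0,0],"rotation": [0,0,0]}
    - {"linear": [0,0,0],"rotation": [0,0,0]}

```text
time: 10.1
tcp_pos: [465.3, -110.0, 158.0]
tcp_rot: [[0.146, 0.989, -0.001], [0.989, -0.146, 0.001], [0.001, -0.001, -1.0]]
wrist_force: [0.3, 0.3, -0.0]
opening: 51.2
gripper_force: 0.0
```

```bash
python3 - <<'E'
from h import *
np.set_printoptions(precision=1,suppress=True)
ob=r.get_obs();print(ob['time'],ob['tcp_pos'])
im=r.grab_frame('wrist')
T=np.array([453.5,-109]); ex=np.array([.989,-.146]); ey=np.array([.146,.989])
for q in r.silhouettes('mount_a','wrist')[:6]:
    p=at_z('wrist',q['position'],20,ob)[:2]; print(round(q['score'],2),np.array(q['position']),p,(p-T)@ex,(p-T)@ey)
cv2.imwrite('pics/w5.png',im[:,:,::-1])
E
```

```text
10.1 [ 465.3 -110.   158. ]
0.94 [103.8 319.6] [476.8 -33.3] 12.015957986321315 78.2493123374684
0.9 [257.3 317. ] [ 451.8 -183.5] 9.21145335084197 -73.92062336325688
0.84 [  9.5 184. ] [363.4  85.4] -117.53625024879528 179.07011254138038
0.68 [196.3 315. ] [ 459.8 -118.4] 7.562748591890654 -8.420719157254565
0.47 [  2.7 283.9] [459.1  66.6] -20.060134493759385 174.46157953521814
```

View pics/w5.png

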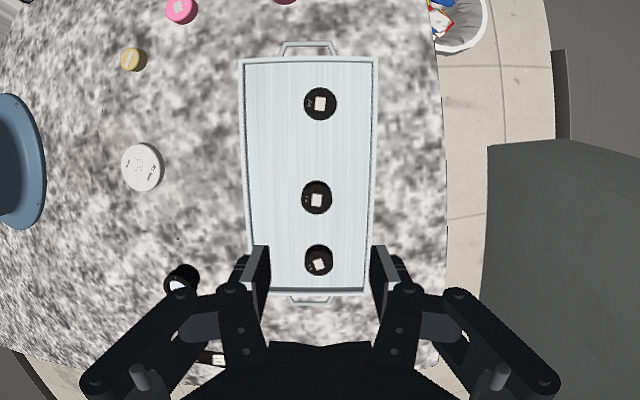

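The picture shows all three mounts flat with labels up: b at (104,320), a at (196,316) and c at (262,318). In the tray frame their y positions are about +78, -8 and -74 to -81, all within tolerance, and the gripper is clear. Handing in.

```bash
python3 -c "from plant import r; print(r.sign_off())"
```

```text
the job is handed in; nothing more can be done
None
```

The job is handed in: the three mounts lie flat, label side up, one per third of the tray at about y = +78 (b), -8 (a) and -74 to -81 (c) mm by my measurements; all are released and the gripper is clear, but sign-off returned no verdict.

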